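# Erect a kit tray on its forming block

## Robot

A 6-joint arm with a two-finger parallel gripper is mounted at the origin on the work surface. World frame = base frame: x ahead of the robot, y to its left, z up, the work surface at z = 0. Lengths are in mm, angles in rad, forces in N, time in s.
With the tool pointing down it reaches from about 400 to 925 mm from the base axis. Payload 3.4 kg.
Tool frame: the origin (TCP) lies at the very end of the fingers, on their centre line; the grasp point (between the pads) lies 19 mm behind it; z points along the fingers, y is the line along which they close (so a half turn about z gives the same grasp; the last joint's range is limited). The gripper opens to 85 mm and grips with 20 to 120 N. Pads are 22 mm wide; open, the fingers measure 114 mm over their backs; the gripper's body (76 mm by 85 mm) begins 54 mm behind the grasp point. The pads swing forward as they close: fully open they stand 13 mm farther back than shut.
Start: joints at [-1.28, 0.307, 1.506, -0, 1.328, -0.073], TCP at [204.578, -537.382, 231.305] pointing down, gripper open.
Joint ranges: [-3.12, 3.12], [-1.05, 2.28], [0.14, 2.33], [-1.42, 4.57], [0.1, 2.73], [-2.68, 2.68]. Speed limits (rad/s): [2.57, 2.57, 3.14, 3.14, 3.14, 3.14].

## Interface

Orientations are given as a unit quaternion [w, x, y, z].
In Python, from cell import robot gives the robot as it stands.
- The arm moves only by the shell command python3 -m inch 'ROWS' [FORCE]. ROWS is JSON, a list of rows, each an object of numbers: "tx", "ty", "tz": the shift along the tool's x, y, z in units of 40 mm (1.0 is 40 mm); "rx", "ry", "rz": the turn, a rotation vector about the tool's x, y, z in units of 5 degrees (1.0 is 5 degrees); "gripper": the finger opening in mm, from 0 to 85.4. A call has 1 to 12 rows; each row shifts and turns the commanded pose from where the row before left it, along the tool's axes as they then stand; what a row does not reach is not made up. A row lasts 1/12 s, in which the tool goes at most 41.7 mm and 7.16 degrees, less where a joint would pass 70% of its speed; a pose out of reach is approached as far as the arm can. A call is refused whole if a number of a shift passes 1 or a number of a turn 1, either way. A call with a gripper value outside its range is refused whole. The fingers move at their own pace and stop on an object; FORCE is the grip in N (left out, the last holds). Time passes only in rows, so rows that do not move let the fingers close. It gives the time, the measured TCP pose, the force, the opening and the grip force at its end, in the units of the state.
- robot.get_obs(): the state, without advancing time (a new reading comes with each control period).
- robot.capture(name): name is "scene" or "side" or "wrist"; returns a dict with "image" (420x560x3 uint8, red, green, blue), "fx", "fy", "cx", "cy" (pixels), "R" (3x3) and "t" (3): a world point X has camera coordinates R X + t. Camera axes: x right, y down, z forward; pixel columns grow to the right and rows downward; lengths in mm; the calibration is good to about 2 mm. The wrist camera is an equidistant fisheye: a pixel r from the principal point sees the ray r / f radians off the axis. A picture is of the moment at which its call begins. There is no depth.
- robot.job_done(): hands the job in; it is judged then, once.
The state is a dict: "time_s": time; "joint_pos": joint angles; "joint_vel": joint speeds; "joint_efforts": joint torques, N m; "eef_pos": TCP position; "orientation": TCP orientation; "wrist_force": force on the tool from outside, world axes, zero at the start; "ft_torque": the same for the moment, N m; "grip_width": finger opening in mm; "finger_force": force on a finger pad.
Only numpy, scipy, OpenCV 4.12 (cv2) and the standard library are available. Lean on these libraries where they do the work, as an engineer would, in place of code of your own. Each camera call takes 0.05 s, during which the arm holds its last target. There are 200 camera calls.

## Task

Erect the cardboard kit tray on its forming block: fold up the left and right end walls first, while the front wall is still folded out, and then fold up the front wall. All three should be left standing upright on their own, not leaning out or in, matching the back wall that already stands. Leave the other things lying on the bench where they are.

Things in the scene. Friction and masses are not known exactly. Their poses are not given: they have to be found in the camera images.
- tray: Cardboard tray, white inside, on a block fixed to the bench. Origin on the bench under its middle; own x from front wall to back wall (away from the robot, yaw aside), y to the left end. Floor 110 (x) by 160 mm (y), 40 mm above the bench. Creases at height 37.5 mm: front at x = -55 mm, left end y = +80, right end y = -80. Fixed back wall at x = +55 mm, top at 97.5 mm. Foot plate 130 x 180 x 8 mm.
- front_wall (a joint): Joint of the front wall: 0 = flat, folded outward; 1.571 = upright; more = leaning in over the tray (stops at 1.95). It starts half raised, 0.35 to 0.8. Its stiff crease holds it wherever it is left; about 1 N at the free edge moves it. Board 5 mm thick, 60 mm from crease to free edge, 156 mm along the crease. It faces the robot.
- left_wall (a joint): Joint of the left end wall: 0 = flat, folded outward; 1.571 = upright; more = leaning in over the tray (stops at 1.95). It starts half raised, 0.35 to 0.8. Its stiff crease holds it wherever it is left; about 1 N at the free edge moves it. Board 5 mm thick, 60 mm from crease to free edge, 100 mm along the crease. It is on the tray's +y side.
- right_wall (a joint): Joint of the right end wall: 0 = flat, folded outward; 1.571 = upright; more = leaning in over the tray (stops at 1.95). It starts half raised, 0.35 to 0.8. Its stiff crease holds it wherever it is left; about 1 N at the free edge moves it. Board 5 mm thick, 60 mm from crease to free edge, 100 mm along the crease. It is on the tray's -y side.
- front_wall_edge (a point): Middle of the front wall's free edge (60 mm from its crease, mid-thickness).
- left_wall_edge (a point): Middle of the left end wall's free edge (60 mm from its crease, mid-thickness).
- right_wall_edge (a point): Middle of the right end wall's free edge (60 mm from its crease, mid-thickness).
- gearmotor: Bystander: yellow gearmotor lying near a front corner of the tray, 104 by 36 mm, 34 mm high. Origin under its middle.
- tape_roll: Bystander: blue roll of tape, 68 mm across, 24 mm high, lying near the other front corner of the tray. Origin under its middle.
- orange_wheel: Bystander: orange wheel rim lying behind the tray, 124 mm across, 22 mm high. Origin under its middle.
- drill: Bystander: cordless drill lying on its side on the left of the bench, about 220 by 180 mm, 60 mm high. Origin on the bench under its barrel.
- screwdriver: Bystander: red-handled screwdriver lying on the right of the bench. Origin under its middle.

How it is judged (in metres and radians):
On the way:
1. both end walls stand upright (within 0.2 rad) while the front wall is still folded out (below 1.1 rad) (value of joint left_wall between 1.37 and 1.77 rad and velocity of joint left_wall between -0.1 and 0.1 rad/s and value of joint right_wall between 1.37 and 1.77 rad and velocity of joint right_wall between -0.1 and 0.1 rad/s and value of joint front_wall below 1.1 rad), for 0.2 s.
At the end, for the whole second after the job is handed in: The left, right and front walls all stand upright within 0.2 rad (about 11 degrees: joint values 1.37 to 1.77) and at rest (value of joint left_wall between 1.37 and 1.77 rad and velocity of joint left_wall between -0.1 and 0.1 rad/s and value of joint right_wall between 1.37 and 1.77 rad and velocity of joint right_wall between -0.1 and 0.1 rad/s and value of joint front_wall between 1.37 and 1.77 rad and velocity of joint front_wall between -0.1 and 0.1 rad/s); the robot touches nothing.
It fails at once if any other thing on the bench is moved by more than 30 mm (distance of any of gearmotor, tape_roll, orange_wheel, drill, screwdriver from where it was at the start of the episode above 0.03 m).
It also fails if it takes over 61 s, if anything falls off the work surface, if the arm or the gripper's body presses on something with over 40 N, if the wrist force passes 120 N, or if a joint passes its speed limit or range.

## Working session

There is one attempt and no reset: what is moved stays moved. The work goes in short steps, Python scripts to look and compute and a shell command to move; the robot and the scene stay as the last step left them, time stands still between calls to the robot, and variables do not carry over. Pictures are saved under pics/ and viewed, at most 10 in all, crops included, and the job is handed in when it is done.

```bash
ls; mkdir -p pics; python3 - <<'E'
from cell import robot
import cv2,pickle
d={}
for n in("scene","side"):
    c=robot.capture(n);d[n]=c
    cv2.imwrite(f"pics/{n}0.png",c["image"][:,:,::-1])
    print(n,c["fx"],c["fy"],c["cx"],c["cy"],c["R"],c["t"])
pickle.dump(d,open("c0.pkl","wb"))
o=robot.get_obs();print(o)
E
```

```text
pics
scene 440.3853006006761 440.3853006006761 285.34209107449215 213.7752448621886 [[ 0.14209251  0.98985286 -0.00102059]
 [ 0.7333128  -0.10595885 -0.67158399]
 [-0.66487747  0.09467865 -0.74092773]] [ -86.49637499 -386.33055189 1461.68219686]
side 482.2397218223465 482.2397218223465 276.72062975849684 206.2520392286677 [[-0.9259574  -0.37740658 -0.01292915]
 [-0.17441258  0.45778246 -0.87178866]
 [ 0.33493751 -0.80498416 -0.48971151]] [ 554.37189998  171.48459601 1180.96594168]
{'time_s': 0.1, 'joint_pos': array([-1.28051244e+00,  3.07505223e-01,  1.50757120e+00, -2.08873038e-06,
        1.32842498e+00, -7.35253130e-02]), 'joint_vel': array([-0.00050661, -0.00062602, -0.00378264, -0.00121765,  0.00097003,
        0.000625  ]), 'joint_efforts': array([-7.07604577e-04, -4.58531070e+01, -2.52609318e+01, -1.96223368e-04,
        5.79577871e-03, -1.05947601e-05]), 'eef_pos': array([ 204.3819193 , -536.75352894,  230.45841572]), 'orientation': array([-9.48664699e-04,  9.83500435e-01,  1.80903243e-01, -1.04239648e-04]), 'wrist_force': array([-0.23838057, -0.36088023,  0.48247351]), 'ft_torque': array([-0.02603618,  0.01078853, -0.00294479]), 'finger_force': 0.0, 'grip_width': 85.42016240883177}
```

View pics/scene0.png

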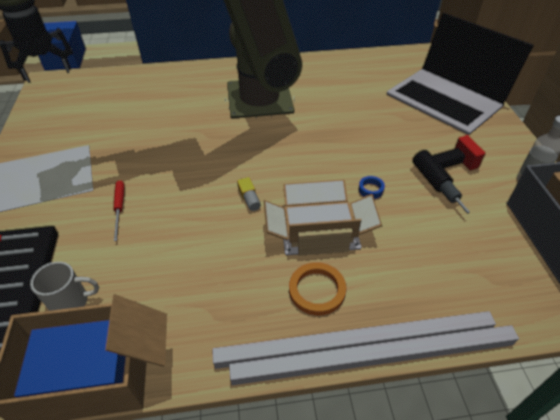

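View pics/side0.png

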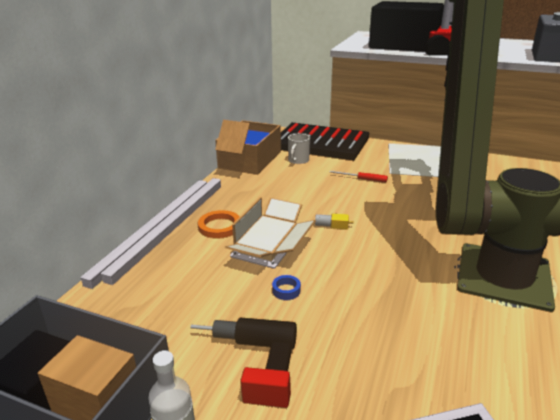

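The scene camera looks back at the robot. The tray is near (320,212), the gearmotor at (248,193), the tape at (371,187) and the wheel at (317,288). I'll zoom in to mark the tray corners.

```bash
python3 - <<'E'
import cv2,pickle,numpy as np
d=pickle.load(open("c0.pkl","rb"))
a=d["scene"]["image"][170:260,230:390,::-1];b=d["side"]["image"][185:300,190:360,::-1]
cv2.imwrite("pics/z1.png",cv2.resize(a,None,fx=5,fy=5,interpolation=cv2.INTER_CUBIC))
cv2.imwrite("pics/z2.png",cv2.resize(b,None,fx=4.5,fy=4.5,interpolation=cv2.INTER_CUBIC))
E
```

```text
(no output)
```

View pics/z1.png

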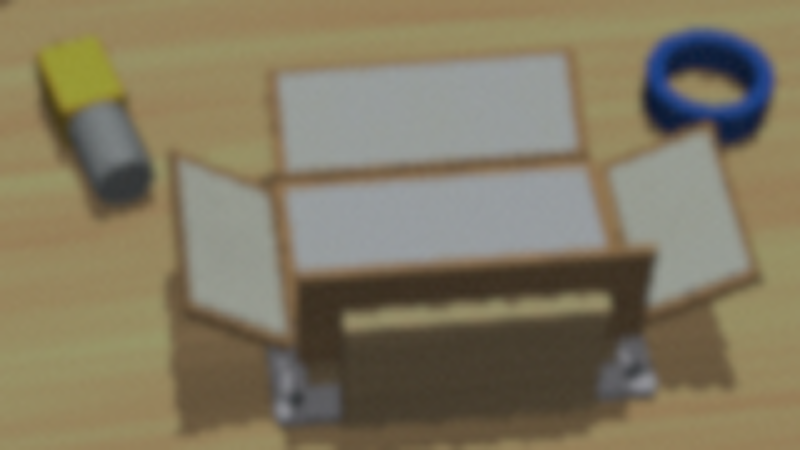

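View pics/z2.png

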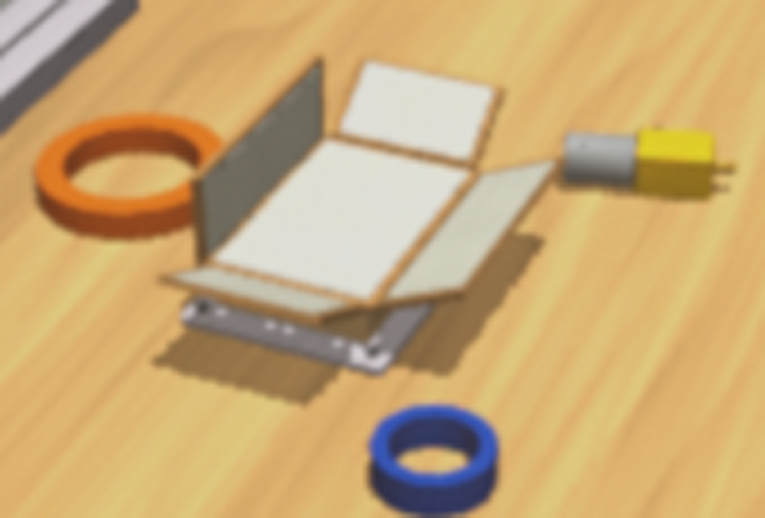

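```bash
cat > fit.py <<'E'
import numpy as np
from scipy.optimize import least_squares
def proj(c,X):
    q=c["R"]@X+c["t"];return np.array([c["fx"]*q[0]/q[2]+c["cx"],c["fy"]*q[1]/q[2]+c["cy"]])
def wall(w,u,s,th,off=2.5):
    """u along the crease, s out from crease, off = inward normal"""
    o=s*np.cos(th)-off*np.sin(th);z=37.5+s*np.sin(th)+off*np.cos(th)
    return {"f":np.array([-55-o,u,z]),"l":np.array([u,80+o,z]),"r":np.array([u,-80-o,z])}[w]
def T(p,X):
    c,s=np.cos(p[2]),np.sin(p[2]);return np.array([p[0]+c*X[0]-s*X[1],p[1]+s*X[0]+c*X[1],X[2]])
def fit(d,obs,p0):
    ix=dict(f=3,l=4,r=5)
    def res(p):
        r=[]
        for cam,k,px in obs:
            X=wall(k[0],k[1],k[2],p[ix[k[0]]]) if isinstance(k[0],str) else np.array(k,float)
            r.append(proj(d[cam],T(p,X))-px)
        return np.concatenate(r)
    return least_squares(res,p0,loss="soft_l1")
E
python3 - <<'E'
import pickle,numpy as np
from fit import *
d=pickle.load(open("c0.pkl","rb"))
A=[(("f",-78,60),(277,73)),(("f",78,60),(572,53)),(("f",-78,0),(285,173)),(("f",78,0),(580,155)),
(("l",-50,60),(710,133)),(("l",50,60),(752,270)),(("r",-50,60),(177,157)),(("r",50,60),(190,303)),((57,0,97.5),(475,266))]
B=[(("f",78,60),(462,292)),(("f",-78,60),(553,163)),(("l",50,60),(164,278)),(("l",-50,60),(322,318)),
(("r",50,60),(366,64)),(("r",-50,60),(496,92)),((-65,90,8),(378,372)),((65,90,8),(185,320))]
obs=[("scene",k,np.array(p)/5+(230,170)-.4) for k,p in A]+[("side",k,np.array(p)/4.5+(190,185)-.4) for k,p in B]
s=fit(d,obs,[500,0,0,.6,.6,.6]);np.set_printoptions(suppress=True,precision=3)
print(s.x,"\n",s.fun.reshape(-1,2))
def ray(c,u,v,z):
    r=c["R"].T@np.array([(u-c["cx"])/c["fx"],(v-c["cy"])/c["fy"],1]);o=-c["R"].T@c["t"];return o+r*(z-o[2])/r[2]
for n,u,v,z in(("tape",371,186,12),("motor",248,193,17),("wheel",317,288,11),("scr",118,205,12),("drill",440,175,30)):
    X=ray(d["scene"],u,v,z);e=X[:2]-s.x[:2];c_,s_=np.cos(s.x[2]),np.sin(s.x[2]);print(n,X,"local",c_*e[0]+s_*e[1],-s_*e[0]+c_*e[1])
E
```

```text
[594.841  85.043  -0.04    0.388 -18.384   0.593] 
 [[-2.333 -0.934]
 [ 0.457 -1.389]
 [-1.648  1.489]
 [ 2.275  0.332]
 [-0.091 -3.425]
 [ 1.766  0.214]
 [-1.017 -2.089]
 [-0.471  0.883]
 [ 0.918 -1.079]
 [ 0.037  1.105]
 [ 2.263 -0.441]
 [-1.796 -0.263]
 [-0.606  0.15 ]
 [-1.743 -1.037]
 [ 1.456 -0.653]
 [ 0.435 -0.276]
 [-1.837 -0.6  ]]
tape [473.716 247.584  12.   ] local -127.5490800376149 157.55042181862467
motor [458.287 -75.803  17.   ] local -129.99115056196607 -166.19525850221174
wheel [762.311  47.041  11.   ] local 168.86003963360156 -31.253168782211368
scr [ 448.913 -405.436   12.   ] local -126.13288556752427 -495.93912392531803
drill [477.009 431.617  30.   ] local -131.6417211755296 341.567436563909
```

```bash
cat > obs0.py <<'E'
import pickle,numpy as np
from fit import *
d=pickle.load(open("c0.pkl","rb"))
A=[(("f",-78,60),(277,73)),(("f",78,60),(572,53)),(("f",-78,0),(285,173)),(("f",78,0),(580,155)),
(("l",-50,60),(710,133)),(("l",50,60),(752,270)),(("r",-50,60),(177,157)),(("r",50,60),(190,303)),((57,0,97.5),(475,266))]
B=[(("f",78,60),(462,292)),(("f",-78,60),(553,163)),(("l",50,60),(164,278)),(("l",-50,60),(322,318)),
(("r",50,60),(366,64)),(("r",-50,60),(496,92)),((-65,90,8),(378,372)),((65,90,8),(185,320))]
obs=[("scene",k,np.array(p)/5+(230,170)-.4) for k,p in A]+[("side",k,np.array(p)/4.5+(190,185)-.4) for k,p in B]
E
python3 - <<'E'
from obs0 import *
np.set_printoptions(suppress=True,precision=2)
for yaw in(-.3,-.1,.1,.3):
    s=fit(d,obs,[590,85,yaw,.5,.5,.5]);print(s.cost,s.x)
for cam in("scene","side"):
    s=fit(d,[o for o in obs if o[0]==cam],[590,85,-.1,.5,.5,.5]);print(cam,s.cost,s.x);print(s.fun.reshape(-1,2).T)
E
```

```text
19.734585490912625 [594.84  85.04  -0.04   0.39   0.47   0.59]
19.73458549108494 [594.84  85.04  -0.04   0.39   0.47   0.59]
19.734585491407408 [594.84  85.04  -0.04   0.39   0.47   0.59]
19.734585491075332 [594.84  85.04  -0.04   0.39   0.47   0.59]
scene 10.571260753114622 [595.53  84.61  -0.05   0.28   0.5    0.63]
[[-1.96  0.62 -1.53  2.54 -0.08  1.2  -0.45 -0.5   0.42]
 [ 0.04  0.2   1.26  0.75 -3.24  0.56 -2.91  0.06 -0.8 ]]
side 5.609353732255532 [594.19  86.43  -0.03   0.44   0.49   0.52]
[[ 0.09  1.79 -1.36  0.09 -1.81  1.46  0.9  -1.68]
 [ 0.32 -1.31 -0.18  0.04 -0.07  0.17  0.03 -0.05]]
```

```bash
python3 - <<'E'
import re
s=open("obs0.py").read()
for a,b in [("(277,73)","(268,69)"),("(572,53)","(577,47)"),("(285,173)","(276,178)"),("(580,155)","(589,158)"),("(710,133)","(716,122)"),("(752,270)","(761,279)"),("(177,157)","(170,150)"),("(190,303)","(187,310)"),("(462,292)","(463,295)"),("(553,163)","(557,158)"),("(164,278)","(159,278)"),("(322,318)","(322,321)"),("(366,64)","(363,60)"),("(496,92)","(503,90)")]:s=s.replace(a,b)
open("obs0.py","w").write(s)
E
python3 - <<'E'
from obs0 import *
np.set_printoptions(suppress=True,precision=2)
s=fit(d,obs,[590,85,0,.5,.5,.5]);print(s.cost,s.x);print(s.fun.reshape(-1,2).T)
for cam in("scene","side"):
    s=fit(d,[o for o in obs if o[0]==cam],[590,85,-.1,.5,.5,.5]);print(cam,s.cost,s.x)
E
```

```text
5.605395950678879 [595.08  84.56  -0.04   0.41   0.43   0.57]
[[-0.54 -0.43  0.04  0.42 -1.03  0.07 -0.13 -0.59  0.63 -0.61  1.2  -0.97
  -1.01 -0.75  0.14  0.26 -1.9 ]
 [-0.35 -0.24  0.51 -0.08 -0.46 -0.79 -0.32 -0.15 -0.97 -0.11  0.21  0.39
   0.24  0.03  0.03 -0.38 -0.8 ]]
scene 1.3361767954819868 [596.05  84.51  -0.05   0.41   0.41   0.57]
side 2.236867095785655 [593.03  86.2   -0.04   0.44   0.47   0.59]
```

```bash
cat > go.py <<'E'
import sys,numpy as np
from scipy.spatial.transform import Rotation as Ro
from cell import robot
from fit import T
P=[595,85,-.043]
def go(x,y,z):
    o=robot.get_obs();q=o["orientation"];R=Ro.from_quat(np.r_[q[1:],q[0]]).as_matrix()
    c,s=np.cos(P[2]),np.sin(P[2]);e=o["eef_pos"]-[P[0],P[1],0]
    print("t",round(o["time_s"],2),"local",np.round([c*e[0]+s*e[1],-s*e[0]+c*e[1],e[2]],1),"toolx-ang-local",round(np.degrees(np.arctan2(R[1,0],R[0,0])-P[2]),1),"tilt",np.round(R[:2,2],3),"F",np.round(o["wrist_force"],1),"w",round(o["grip_width"],1))
    print("units",np.round(R.T@(T(P,np.array([x,y,z]))-o["eef_pos"])/40,2))
if __name__=="__main__": go(*map(float,sys.argv[1:4]))
E
python3 go.py 5 -175 150
```

```text
t 0.1 local [-363.5 -638.   230.5] toolx-ang-local 23.3 tilt [-0.001  0.002] F [-0.2 -0.4  0.5] w 85.4
units [13.04 -6.98  2.03]
```

```bash
python3 -m inch '[{"tx":0.8,"ty":-0.43,"gripper":0},{"tx":0.8,"ty":-0.43},{"tx":0.8,"ty":-0.43},{"tx":0.8,"ty":-0.43},{"tx":0.8,"ty":-0.43},{"tx":0.8,"ty":-0.43},{"tx":0.8,"ty":-0.43},{"tx":0.8,"ty":-0.43},{"tx":0.8,"ty":-0.43},{"tx":0.8,"ty":-0.43},{"tx":0.8,"ty":-0.43},{"tx":0.8,"ty":-0.43}]'
python3 -m inch '[{"rz":-1},{"rz":-1},{"rz":-1},{"rz":-1},{"rz":-1},{"rz":-1},{"rz":-1},{"rz":-1},{"rz":-1},{"rz":-1},{"rz":-1},{"rz":-1}]'
python3 -m inch '[{"rz":-1},{"rz":-0.34},{}]'; python3 go.py 5 -175 150
```

```text
t 0.1 local [-363.5 -638.   230.5] toolx-ang-local 23.3 tilt [-0.001  0.002] F [-0.2 -0.4  0.5] w 85.4
units [13.04 -6.98  2.03]schema error: expected keys tx, ty, tz, rx, ry, rz, gripper
schema error: expected keys tx, ty, tz, rx, ry, rz, gripper
schema error: expected keys tx, ty, tz, rx, ry, rz, gripper
```

```bash
python3 -m inch '[{"tx":0.8,"ty":-0.43,"tz":0,"rx":0,"ry":0,"rz":-1,"gripper":0}]'; python3 go.py 5 -175 150
```

```text
time_s: 0.18
eef_pos: [225.8, -514.2, 230.7]
orientation: [0.002, 0.975, 0.222, -0.001]
wrist_force: [1.1, -0.0, 0.9]
grip_width: 75.6
finger_force: 0.0
t 0.18 local [-343.1 -614.5  230.7] toolx-ang-local 28.1 tilt [-0.002 -0.004] F [ 1.1 -0.   0.9] w 75.6
units [12.86 -5.6   1.96]
```

```bash
python3 -m inch '[{"tx":0,"ty":0,"tz":0,"rx":0,"ry":0,"rz":-1,"gripper":0},{"tx":0,"ty":0,"tz":0,"rx":0,"ry":0,"rz":-1,"gripper":0},{"tx":0,"ty":0,"tz":0,"rx":0,"ry":0,"rz":-1,"gripper":0},{"tx":0,"ty":0,"tz":0,"rx":0,"ry":0,"rz":-1,"gripper":0},{"tx":0,"ty":0,"tz":0,"rx":0,"ry":0,"rz":-1,"gripper":0},{"tx":0,"ty":0,"tz":0,"rx":0,"ry":0,"rz":-1,"gripper":0},{"tx":0,"ty":0,"tz":0,"rx":0,"ry":0,"rz":-1,"gripper":0},{"tx":0,"ty":0,"tz":0,"rx":0,"ry":0,"rz":-1,"gripper":0},{"tx":0,"ty":0,"tz":0,"rx":0,"ry":0,"rz":-1,"gripper":0},{"tx":0,"ty":0,"tz":0,"rx":0,"ry":0,"rz":-1,"gripper":0},{"tx":0,"ty":0,"tz":0,"rx":0,"ry":0,"rz":-1,"gripper":0},{"tx":0,"ty":0,"tz":0,"rx":0,"ry":0,"rz":-0.4,"gripper":0}]'; python3 go.py 5 -175 150
```

```text
time_s: 1.18
eef_pos: [228.2, -509.5, 230.8]
orientation: [-0.001, 0.749, 0.663, 0.0]
wrist_force: [-0.8, 0.6, -0.5]
grip_width: -0.1
finger_force: 0.0
t 1.18 local [-340.9 -609.7  230.8] toolx-ang-local 85.5 tilt [-0.     0.001] F [-0.8  0.6 -0.5] w -0.1
units [11.51  7.78  2.03]
```

```bash
python3 -m inch '[{"tx":0.78,"ty":0.62,"tz":0,"rx":0,"ry":0,"rz":0,"gripper":0},{"tx":0.78,"ty":0.62,"tz":0,"rx":0,"ry":0,"rz":0,"gripper":0},{"tx":0.78,"ty":0.62,"tz":0,"rx":0,"ry":0,"rz":0,"gripper":0},{"tx":0.78,"ty":0.62,"tz":0,"rx":0,"ry":0,"rz":0,"gripper":0},{"tx":0.78,"ty":0.62,"tz":0,"rx":0,"ry":0,"rz":0,"gripper":0},{"tx":0.78,"ty":0.62,"tz":0,"rx":0,"ry":0,"rz":0,"gripper":0},{"tx":0.78,"ty":0.62,"tz":0,"rx":0,"ry":0,"rz":0,"gripper":0},{"tx":0.78,"ty":0.62,"tz":0,"rx":0,"ry":0,"rz":0,"gripper":0},{"tx":0.78,"ty":0.62,"tz":0,"rx":0,"ry":0,"rz":0,"gripper":0},{"tx":0.78,"ty":0.62,"tz":0,"rx":0,"ry":0,"rz":0,"gripper":0},{"tx":0.78,"ty":0.62,"tz":0,"rx":0,"ry":0,"rz":0,"gripper":0},{"tx":0.78,"ty":0.62,"tz":0,"rx":0,"ry":0,"rz":0,"gripper":0}]'
 python3 -m inch '[{"tx":0,"ty":0,"tz":0,"rx":0,"ry":0,"rz":0,"gripper":0},{"tx":0,"ty":0,"tz":0,"rx":0,"ry":0,"rz":0,"gripper":0}]'; python3 go.py 5 -175 150
```

```text
time_s: 2.18
eef_pos: [571.1, -173.7, 230.9]
orientation: [-0.0, 0.75, 0.662, -0.0]
wrist_force: [0.0, -0.7, 0.3]
grip_width: 0.1
finger_force: 0.0
time_s: 2.35
eef_pos: [571.4, -173.5, 230.5]
orientation: [-0.001, 0.748, 0.663, -0.0]
wrist_force: [-0.9, -0.3, 0.7]
grip_width: 0.2
finger_force: 0.0
t 2.35 local [ -12.5 -259.3  230.5] toolx-ang-local 85.5 tilt [-0.001  0.   ] F [-0.9 -0.3  0.7] w 0.2
units [2.13 0.27 2.01]
```

```bash
python3 -m inch '[{"tx":0.6,"ty":0.1,"tz":0.6,"rx":0,"ry":0,"rz":-0.9,"gripper":0},{"tx":0.6,"ty":0.1,"tz":0.6,"rx":0,"ry":0,"rz":0,"gripper":0},{"tx":0.6,"ty":0,"tz":0.6,"rx":0,"ry":0,"rz":0,"gripper":0},{"tx":0.3,"ty":0,"tz":0.7,"rx":0,"ry":0,"rz":0,"gripper":0},{"tx":0,"ty":0,"tz":0.7,"rx":0,"ry":0,"rz":0,"gripper":0},{"tx":0,"ty":0,"tz":0.7,"rx":0,"ry":0,"rz":0,"gripper":0},{"tx":0,"ty":0,"tz":0.7,"rx":0,"ry":0,"rz":0,"gripper":0},{"tx":0,"ty":0,"tz":0,"rx":0,"ry":0,"rz":0,"gripper":0},{"tx":0,"ty":0,"tz":0,"rx":0,"ry":0,"rz":0,"gripper":0}]'; python3 go.py 5 -145 40
python3 - <<'E'
from cell import robot
import cv2
c=robot.capture("side");cv2.imwrite("pics/s1.png",cv2.resize(c["image"][100:310,180:400,::-1],None,fx=2.8,fy=2.8))
E
```

```text
time_s: 3.1
eef_pos: [581.7, -93.1, 46.0]
orientation: [-0.002, 0.724, 0.69, -0.002]
wrist_force: [0.5, -0.9, -0.3]
grip_width: -0.3
finger_force: 0.0
t 3.1 local [  -5.6 -178.5   46. ] toolx-ang-local 89.7 tilt [-0.005  0.001] F [ 0.5 -0.9 -0.3] w -0.3
units [0.84 0.26 0.15]
```

View pics/s1.png

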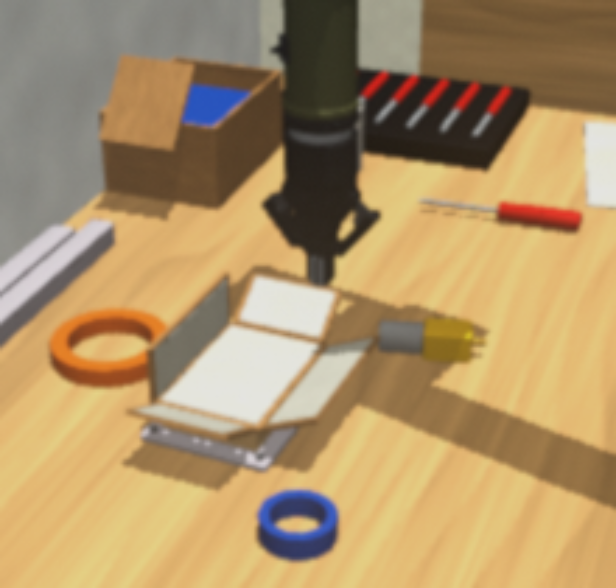

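```bash
python3 -m inch '[{"tx":0.42,"ty":0.1,"tz":0,"rx":0,"ry":0,"rz":0,"gripper":0},{"tx":0.42,"ty":0.1,"tz":0,"rx":0,"ry":0,"rz":0,"gripper":0},{"tx":0.13,"ty":0,"tz":-0.13,"rx":0,"ry":0,"rz":0,"gripper":0},{"tx":0.13,"ty":0,"tz":-0.14,"rx":0,"ry":0,"rz":0,"gripper":0},{"tx":0.12,"ty":0,"tz":-0.1,"rx":0,"ry":0,"rz":0,"gripper":0},{"tx":0.12,"ty":0,"tz":-0.1,"rx":0,"ry":0,"rz":0,"gripper":0}]'; python3 go.py 0 -100 72
python3 -m inch '[{"tx":0.13,"ty":0,"tz":-0.07,"rx":0,"ry":0,"rz":0,"gripper":0},{"tx":0.13,"ty":0,"tz":-0.07,"rx":0,"ry":0,"rz":0,"gripper":0},{"tx":0.14,"ty":0,"tz":-0.04,"rx":0,"ry":0,"rz":0,"gripper":0},{"tx":0.14,"ty":0,"tz":-0.04,"rx":0,"ry":0,"rz":0,"gripper":0},{"tx":0.1,"ty":0,"tz":0,"rx":0,"ry":0,"rz":0,"gripper":0},{"tx":0.05,"ty":0,"tz":0,"rx":0,"ry":0,"rz":0,"gripper":0},{"tx":0,"ty":0,"tz":0,"rx":0,"ry":0,"rz":0,"gripper":0}]'; python3 go.py 0 -93.5 72
python3 - <<'E'
from cell import robot
import cv2
import numpy as np
f=lambda n,a,b,c,d:cv2.resize(robot.capture(n)["image"][a:b,c:d,::-1],(400,400))
cv2.imwrite("pics/s2.png",np.hstack([f("side",175,285,210,320),f("scene",150,270,260,380)]))
E
```

```text
time_s: 3.65
eef_pos: [595.4, -39.7, 68.1]
orientation: [0.001, 0.723, 0.69, 0.001]
wrist_force: [0.2, -0.7, 0.2]
grip_width: 0.3
finger_force: 0.5
t 3.65 local [   5.8 -124.5   68.1] toolx-ang-local 89.8 tilt [ 0.003 -0.001] F [ 0.2 -0.7  0.2] w 0.3
units [ 0.61 -0.15 -0.1 ]
time_s: 4.23
eef_pos: [595.3, -10.9, 74.5]
orientation: [-0.001, 0.723, 0.691, -0.0]
wrist_force: [0.0, -0.5, -0.1]
grip_width: 0.1
finger_force: 0.0
t 4.23 local [  4.4 -95.8  74.5] toolx-ang-local 89.8 tilt [-0.001  0.   ] F [ 0.  -0.5 -0.1] w 0.1
units [ 0.06 -0.11  0.06]
```

View pics/s2.png

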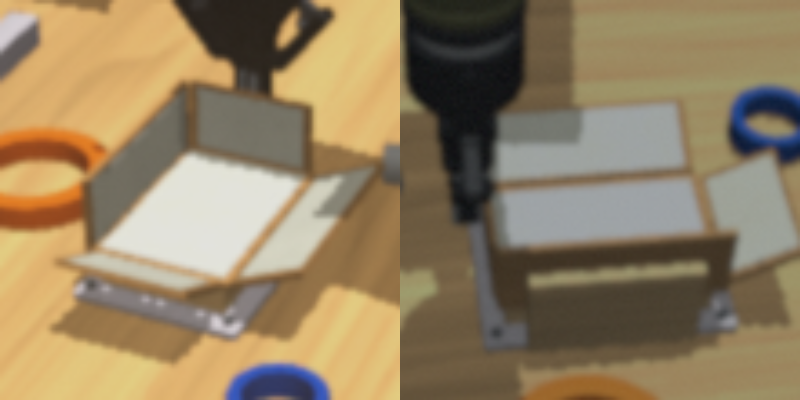

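```bash
python3 -m inch '[{"tx":0.05,"ty":0,"tz":0,"rx":0,"ry":0,"rz":0,"gripper":0},{"tx":0,"ty":0,"tz":0,"rx":0,"ry":0,"rz":0,"gripper":0},{"tx":-0.2,"ty":0,"tz":0,"rx":0,"ry":0,"rz":0,"gripper":0},{"tx":-0.4,"ty":0,"tz":0,"rx":0,"ry":0,"rz":0,"gripper":0},{"tx":-0.2,"ty":0,"tz":-0.8,"rx":0,"ry":0,"rz":0,"gripper":0},{"tx":0,"ty":0,"tz":-0.9,"rx":0,"ry":0,"rz":0,"gripper":0},{"tx":0,"ty":0,"tz":-0.9,"rx":0,"ry":0,"rz":0,"gripper":0},{"tx":0,"ty":0,"tz":-0.2,"rx":0,"ry":0,"rz":0,"gripper":0},{"tx":0,"ty":0,"tz":0,"rx":0,"ry":0,"rz":0,"gripper":0}]'
python3 -m inch '[{"tx":0.9,"ty":0,"tz":0,"rx":0,"ry":0,"rz":0,"gripper":0},{"tx":0.9,"ty":0,"tz":0,"rx":0,"ry":0,"rz":0,"gripper":0},{"tx":0.9,"ty":0,"tz":0,"rx":0,"ry":0,"rz":0,"gripper":0},{"tx":0.9,"ty":0,"tz":0,"rx":0,"ry":0,"rz":0,"gripper":0},{"tx":0.9,"ty":0,"tz":0,"rx":0,"ry":0,"rz":0,"gripper":0},{"tx":0.9,"ty":0,"tz":0,"rx":0,"ry":0,"rz":0,"gripper":0},{"tx":0.9,"ty":0,"tz":0,"rx":0,"ry":0,"rz":0,"gripper":0},{"tx":0.9,"ty":0,"tz":0,"rx":0,"ry":0,"rz":0,"gripper":0},{"tx":0.2,"ty":0,"tz":0,"rx":0,"ry":0,"rz":0,"gripper":0},{"tx":0,"ty":0,"tz":0,"rx":0,"ry":0,"rz":0,"gripper":0},{"tx":0,"ty":0,"tz":0,"rx":0,"ry":0,"rz":0,"gripper":0}]'; python3 go.py 5 170 42
```

```text
time_s: 5.08
eef_pos: [597.0, -42.8, 190.9]
orientation: [0.003, 0.724, 0.69, 0.002]
wrist_force: [-0.1, 0.4, -0.6]
grip_width: -0.2
finger_force: 0.0
time_s: 6.0
eef_pos: [607.1, 253.4, 185.0]
orientation: [-0.0, 0.723, 0.691, -0.002]
wrist_force: [-0.5, -0.5, -0.5]
grip_width: 0.5
finger_force: 0.0
t 6.0 local [  4.8 168.8 185. ] toolx-ang-local 89.9 tilt [-0.003 -0.002] F [-0.5 -0.5 -0.5] w 0.5
units [0.04 0.01 3.58]
```

```bash
python3 -m inch '[{"tx":0,"ty":0,"tz":0.9,"rx":0,"ry":0,"rz":0,"gripper":0},{"tx":0,"ty":0,"tz":0.9,"rx":0,"ry":0,"rz":0,"gripper":0},{"tx":0,"ty":0,"tz":0.9,"rx":0,"ry":0,"rz":0,"gripper":0},{"tx":0,"ty":0,"tz":0.7,"rx":0,"ry":0,"rz":0,"gripper":0},{"tx":0,"ty":0,"tz":0.18,"rx":0,"ry":0,"rz":0,"gripper":0},{"tx":0,"ty":0,"tz":0,"rx":0,"ry":0,"rz":0,"gripper":0},{"tx":0,"ty":0,"tz":0,"rx":0,"ry":0,"rz":0,"gripper":0}]'; python3 go.py 5 149 42
python3 -m inch '[{"tx":-0.25,"ty":0,"tz":0,"rx":0,"ry":0,"rz":0,"gripper":0},{"tx":-0.25,"ty":0,"tz":0,"rx":0,"ry":0,"rz":0,"gripper":0},{"tx":-0.11,"ty":0,"tz":-0.14,"rx":0,"ry":0,"rz":0,"gripper":0},{"tx":-0.11,"ty":0,"tz":-0.14,"rx":0,"ry":0,"rz":0,"gripper":0},{"tx":-0.1,"ty":0,"tz":-0.11,"rx":0,"ry":0,"rz":0,"gripper":0},{"tx":-0.1,"ty":0,"tz":-0.11,"rx":0,"ry":0,"rz":0,"gripper":0},{"tx":-0.12,"ty":0,"tz":-0.09,"rx":0,"ry":0,"rz":0,"gripper":0},{"tx":-0.12,"ty":0,"tz":-0.08,"rx":0,"ry":0,"rz":0,"gripper":0}]'; python3 go.py 5 100.7 76.5
```

```text
time_s: 6.58
eef_pos: [608.7, 252.7, 44.1]
orientation: [0.0, 0.724, 0.69, -0.0]
wrist_force: [-0.0, 0.2, 1.7]
grip_width: -0.4
finger_force: 0.0
t 6.58 local [  6.5 168.1  44.1] toolx-ang-local 89.7 tilt [ 0. -0.] F [-0.   0.2  1.7] w -0.4
units [-0.48 -0.03  0.05]
time_s: 7.25
eef_pos: [606.5, 207.6, 71.6]
orientation: [0.0, 0.723, 0.691, 0.001]
wrist_force: [0.8, 1.1, 0.7]
grip_width: 0.2
finger_force: 0.8
t 7.25 local [  6.2 123.   71.6] toolx-ang-local 89.8 tilt [0.002 0.001] F [0.8 1.1 0.7] w 0.2
units [-0.56 -0.03 -0.12]
```

```bash
python3 -m inch '[{"tx":-0.14,"ty":0,"tz":-0.06,"rx":0,"ry":0,"rz":0,"gripper":0},{"tx":-0.14,"ty":0,"tz":-0.06,"rx":0,"ry":0,"rz":0,"gripper":0},{"tx":-0.14,"ty":0,"tz":-0.03,"rx":0,"ry":0,"rz":0,"gripper":0},{"tx":-0.14,"ty":0,"tz":-0.03,"rx":0,"ry":0,"rz":0,"gripper":0},{"tx":-0.1,"ty":0,"tz":0,"rx":0,"ry":0,"rz":0,"gripper":0},{"tx":-0.04,"ty":0,"tz":0,"rx":0,"ry":0,"rz":0,"gripper":0},{"tx":0,"ty":0,"tz":0,"rx":0,"ry":0,"rz":0,"gripper":0},{"tx":0,"ty":0,"tz":0,"rx":0,"ry":0,"rz":0,"gripper":0}]'; python3 go.py 5 93.5 75
python3 -m inch '[{"tx":0.2,"ty":0,"tz":0,"rx":0,"ry":0,"rz":0,"gripper":0},{"tx":0.4,"ty":0,"tz":0,"rx":0,"ry":0,"rz":0,"gripper":0},{"tx":0.4,"ty":0,"tz":-0.8,"rx":0,"ry":0,"rz":0,"gripper":0},{"tx":0,"ty":0,"tz":-0.9,"rx":0,"ry":0,"rz":0,"gripper":0},{"tx":0,"ty":0,"tz":-0.9,"rx":0,"ry":0,"rz":0,"gripper":0},{"tx":0,"ty":0,"tz":-0.3,"rx":0,"ry":0,"rz":0,"gripper":0},{"tx":0,"ty":0,"tz":0,"rx":0,"ry":0,"rz":0,"gripper":0}]'
python3 - <<'E'
from cell import robot
import cv2
import numpy as np
f=lambda n,a,b,c,d:cv2.resize(robot.capture(n)["image"][a:b,c:d,::-1],(400,400),interpolation=cv2.INTER_CUBIC)
cv2.imwrite("pics/s3.png",np.hstack([f("side",185,285,220,320),f("scene",160,260,270,370)]))
E
```

```text
time_s: 7.92
eef_pos: [604.3, 179.3, 77.3]
orientation: [-0.0, 0.723, 0.69, -0.0]
wrist_force: [-0.1, 0.1, 0.4]
grip_width: -0.2
finger_force: 0.0
t 7.92 local [ 5.3 94.7 77.3] toolx-ang-local 89.8 tilt [-0.001 -0.   ] F [-0.1  0.1  0.4] w -0.2
units [-0.03 -0.01  0.06]
time_s: 8.5
eef_pos: [609.3, 222.6, 198.8]
orientation: [0.002, 0.723, 0.691, 0.004]
wrist_force: [-0.3, 1.0, -0.4]
grip_width: 0.3
finger_force: 0.0
```

View pics/s3.png

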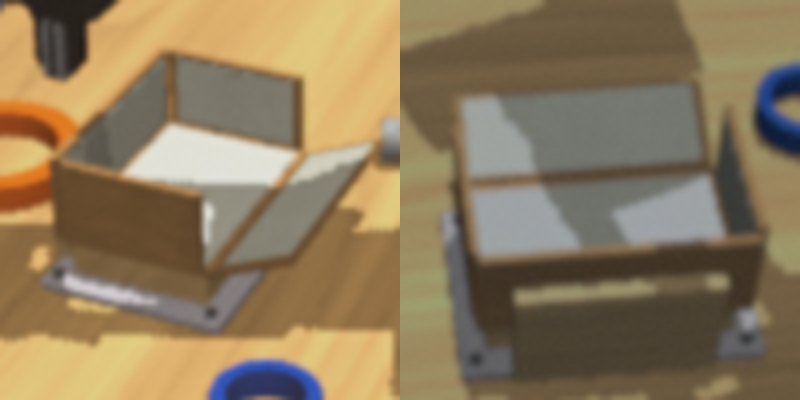

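```bash
python3 - <<'E'
from obs0 import *
np.set_printoptions(suppress=True,precision=2)
S=lambda u,v:np.array([u,v])/4+(220,185)-.4
C=lambda u,v:np.array([u-400,v])/4+(270,160)-.4
# top edges: outer/inner midpoints -> plain mid-thickness points
O=[("side",("l",50,60),S(58,160)),("side",("l",-50,60),S(202,197)),("side",("r",50,60),S(170,55)),("side",("r",-50,60),S(300,79)),
("scene",("l",-50,60),C(728,107)),("scene",("l",50,60),C(762,232)),("scene",("r",-50,60),C(459,97))]
P=[595,85,-.043]
for w in "lr":
  for o in O:
    if o[1][0]!=w: continue
    e=[(np.hypot(*(proj(d[o[0]],T(P,wall(w,o[1][1],60,t,0)))-o[2])),t) for t in np.arange(1,2,.01)]
    print(w,o[0],o[1],min(e))
E
python3 go.py -190 0 190
```

```text
l side ('l', 50, 60) (np.float64(0.1891450530065963), np.float64(1.6100000000000005))
l side ('l', -50, 60) (np.float64(0.5826465720891906), np.float64(1.5900000000000005))
l scene ('l', -50, 60) (np.float64(1.0530967350040146), np.float64(1.5800000000000005))
l scene ('l', 50, 60) (np.float64(0.8714858732660546), np.float64(1.6000000000000005))
r side ('r', 50, 60) (np.float64(0.8170416658834961), np.float64(1.5900000000000005))
r side ('r', -50, 60) (np.float64(0.22106806034446982), np.float64(1.5700000000000005))
r scene ('r', -50, 60) (np.float64(6.218308026503824), np.float64(1.5900000000000005))
t 8.6 local [  5.5 136.4 193.9] toolx-ang-local 89.9 tilt [0.001 0.001] F [-0.3  0.2 -0.1] w -0.1
units [-3.42 -4.88  0.09]
```

```bash
python3 -m inch '[{"tx":-0.57,"ty":-0.65,"tz":0,"rx":0,"ry":0,"rz":0,"gripper":0},{"tx":-0.57,"ty":-0.65,"tz":0,"rx":0,"ry":0,"rz":0,"gripper":0},{"tx":-0.57,"ty":-0.65,"tz":0,"rx":0,"ry":0,"rz":0,"gripper":0},{"tx":-0.57,"ty":-0.65,"tz":0,"rx":0,"ry":0,"rz":0,"gripper":0},{"tx":-0.57,"ty":-0.65,"tz":0,"rx":0,"ry":0,"rz":0,"gripper":0},{"tx":-0.57,"ty":-0.65,"tz":0,"rx":0,"ry":0,"rz":0,"gripper":0},{"tx":0,"ty":0,"tz":0,"rx":0,"ry":0,"rz":1,"gripper":0},{"tx":0,"ty":0,"tz":0,"rx":0,"ry":0,"rz":1,"gripper":0},{"tx":0,"ty":0,"tz":0,"rx":0,"ry":0,"rz":1,"gripper":0},{"tx":0,"ty":0,"tz":0,"rx":0,"ry":0,"rz":1,"gripper":0},{"tx":0,"ty":0,"tz":0,"rx":0,"ry":0,"rz":1,"gripper":0},{"tx":0,"ty":0,"tz":0,"rx":0,"ry":0,"rz":1,"gripper":0}]'
python3 -m inch '[{"tx":0,"ty":0,"tz":0,"rx":0,"ry":0,"rz":1,"gripper":0},{"tx":0,"ty":0,"tz":0,"rx":0,"ry":0,"rz":1,"gripper":0},{"tx":0,"ty":0,"tz":0,"rx":0,"ry":0,"rz":1,"gripper":0},{"tx":0,"ty":0,"tz":0,"rx":0,"ry":0,"rz":1,"gripper":0},{"tx":0,"ty":0,"tz":0,"rx":0,"ry":0,"rz":1,"gripper":0},{"tx":0,"ty":0,"tz":0,"rx":0,"ry":0,"rz":1,"gripper":0},{"tx":0,"ty":0,"tz":0,"rx":0,"ry":0,"rz":1,"gripper":0},{"tx":0,"ty":0,"tz":0,"rx":0,"ry":0,"rz":1,"gripper":0},{"tx":0,"ty":0,"tz":0,"rx":0,"ry":0,"rz":1,"gripper":0},{"tx":0,"ty":0,"tz":0,"rx":0,"ry":0,"rz":1,"gripper":0},{"tx":0,"ty":0,"tz":0,"rx":0,"ry":0,"rz":1,"gripper":0},{"tx":0,"ty":0,"tz":0,"rx":0,"ry":0,"rz":1,"gripper":0}]'
python3 -m inch '[{"tx":0,"ty":0,"tz":0,"rx":0,"ry":0,"rz":0,"gripper":0},{"tx":0,"ty":0,"tz":0,"rx":0,"ry":0,"rz":0,"gripper":0}]' >/dev/null; python3 go.py -150 0 42
```

```text
time_s: 9.6
eef_pos: [442.6, 90.4, 191.6]
orientation: [-0.001, 0.878, 0.478, -0.002]
wrist_force: [0.7, 0.1, 0.2]
grip_width: 0.1
finger_force: 0.0
time_s: 10.6
eef_pos: [442.6, 90.5, 191.5]
orientation: [0.0, 1.0, -0.025, -0.002]
wrist_force: [0.8, -0.2, -0.6]
grip_width: 0.3
finger_force: 0.0
t 10.77 local [-152.    -1.1  192.1] toolx-ang-local -0.0 tilt [-0.004 -0.   ] F [ 1.1 -0.3  0. ] w -0.0
units [ 0.06 -0.03  3.75]
```

```bash
python3 -m inch '[{"tx":0,"ty":0,"tz":0.9,"rx":0,"ry":0,"rz":0,"gripper":0},{"tx":0,"ty":0,"tz":0.9,"rx":0,"ry":0,"rz":0,"gripper":0},{"tx":0,"ty":0,"tz":0.9,"rx":0,"ry":0,"rz":0,"gripper":0},{"tx":0,"ty":0,"tz":0.8,"rx":0,"ry":0,"rz":0,"gripper":0},{"tx":0,"ty":0,"tz":0.25,"rx":0,"ry":0,"rz":0,"gripper":0},{"tx":0,"ty":0,"tz":0,"rx":0,"ry":0,"rz":0,"gripper":0},{"tx":0,"ty":0,"tz":0,"rx":0,"ry":0,"rz":0,"gripper":0}]'; python3 go.py -125 0 42
python3 -m inch '[{"tx":0.33,"ty":0,"tz":0,"rx":0,"ry":0,"rz":0,"gripper":0},{"tx":0.33,"ty":0,"tz":0,"rx":0,"ry":0,"rz":0,"gripper":0},{"tx":0.12,"ty":0,"tz":-0.15,"rx":0,"ry":0,"rz":0,"gripper":0},{"tx":0.12,"ty":0,"tz":-0.15,"rx":0,"ry":0,"rz":0,"gripper":0},{"tx":0.1,"ty":0,"tz":-0.11,"rx":0,"ry":0,"rz":0,"gripper":0},{"tx":0.1,"ty":0,"tz":-0.11,"rx":0,"ry":0,"rz":0,"gripper":0},{"tx":0.12,"ty":0,"tz":-0.09,"rx":0,"ry":0,"rz":0,"gripper":0},{"tx":0.12,"ty":0,"tz":-0.08,"rx":0,"ry":0,"rz":0,"gripper":0}]'; python3 go.py -69 0 76
```

```text
time_s: 11.35
eef_pos: [443.4, 90.2, 42.7]
orientation: [0.0, 1.0, -0.022, -0.002]
wrist_force: [0.2, 0.4, 1.0]
grip_width: 0.0
finger_force: 0.0
t 11.35 local [-151.7   -1.3   42.7] toolx-ang-local -0.1 tilt [-0.003 -0.   ] F [0.2 0.4 1. ] w 0.0
units [ 0.67 -0.03  0.02]
time_s: 12.02
eef_pos: [498.5, 87.7, 72.3]
orientation: [-0.0, 1.0, -0.023, 0.001]
wrist_force: [-1.0, 1.1, 1.0]
grip_width: -0.1
finger_force: 0.7
t 12.02 local [-96.5  -1.4  72.3] toolx-ang-local -0.2 tilt [ 0.001 -0.   ] F [-1.   1.1  1. ] w -0.1
units [ 0.69 -0.04 -0.09]
```

```bash
python3 -m inch '[{"tx":0.14,"ty":0,"tz":-0.05,"rx":0,"ry":0,"rz":0,"gripper":0},{"tx":0.14,"ty":0,"tz":-0.05,"rx":0,"ry":0,"rz":0,"gripper":0},{"tx":0.14,"ty":0,"tz":-0.03,"rx":0,"ry":0,"rz":0,"gripper":0},{"tx":0.14,"ty":0,"tz":0,"rx":0,"ry":0,"rz":0,"gripper":0},{"tx":0.08,"ty":0,"tz":0,"rx":0,"ry":0,"rz":0,"gripper":0},{"tx":0.03,"ty":0,"tz":0,"rx":0,"ry":0,"rz":0,"gripper":0},{"tx":0,"ty":0,"tz":0,"rx":0,"ry":0,"rz":0,"gripper":0},{"tx":0,"ty":0,"tz":0,"rx":0,"ry":0,"rz":0,"gripper":0}]'; python3 go.py -68.5 0 76
python3 -m inch '[{"tx":-0.2,"ty":0,"tz":0,"rx":0,"ry":0,"rz":0,"gripper":0},{"tx":-0.5,"ty":0,"tz":0,"rx":0,"ry":0,"rz":0,"gripper":0},{"tx":-0.8,"ty":0,"tz":-0.4,"rx":0,"ry":0,"rz":0,"gripper":0},{"tx":0,"ty":0,"tz":-0.9,"rx":0,"ry":0,"rz":0,"gripper":0},{"tx":0,"ty":0,"tz":-0.9,"rx":0,"ry":0,"rz":0,"gripper":0},{"tx":0,"ty":0,"tz":-0.5,"rx":0,"ry":0,"rz":0,"gripper":0},{"tx":0,"ty":0,"tz":0,"rx":0,"ry":0,"rz":0,"gripper":0}]'
python3 - <<'E'
from cell import robot
import cv2
import numpy as np
f=lambda n,a,b,c,d:cv2.resize(robot.capture(n)["image"][a:b,c:d,::-1],(400,400),interpolation=cv2.INTER_CUBIC)
cv2.imwrite("pics/s4.png",np.hstack([f("side",185,285,220,320),f("scene",160,260,270,370)]))
E
```

```text
time_s: 12.68
eef_pos: [524.6, 86.5, 76.2]
orientation: [0.0, 1.0, -0.023, -0.0]
wrist_force: [0.3, -0.2, 0.1]
grip_width: -0.1
finger_force: 0.0
t 12.68 local [-70.4  -1.6  76.2] toolx-ang-local -0.2 tilt [-0. -0.] F [ 0.3 -0.2  0.1] w -0.1
units [ 0.05 -0.04  0.01]
time_s: 13.27
eef_pos: [467.0, 89.7, 189.1]
orientation: [-0.001, 1.0, -0.023, 0.005]
wrist_force: [1.1, 0.9, -0.4]
grip_width: -0.3
finger_force: 0.0
```

View pics/s4.png

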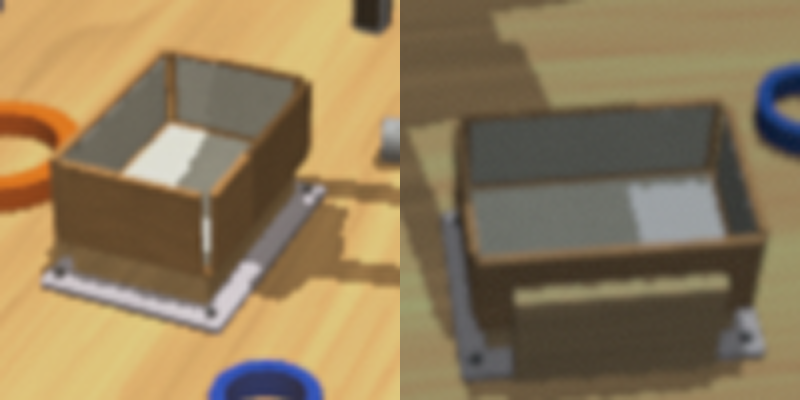

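The tray is erected. Next I'll check the front wall angle from its top corners: side (213,193) and (308,82), scene (462,117) and (720,103).

```bash
python3 - <<'E'
from obs0 import *
S=lambda u,v:np.array([u,v])/4+(220,185)-.4
C=lambda u,v:np.array([u-400,v])/4+(270,160)-.4
P=[595,85,-.043]
for cam,u,px in[("side",78,S(213,193)),("side",-78,S(308,82)),("scene",-78,C(462,117)),("scene",78,C(720,103))]:
    print(cam,u,min((np.hypot(*(proj(d[cam],T(P,wall("f",u,60,t,0)))-px)),t) for t in np.arange(1,2,.01)))
E
```

```text
side 78 (np.float64(1.1582041704990158), np.float64(1.5300000000000005))
side -78 (np.float64(0.21171620637004313), np.float64(1.5500000000000005))
scene -78 (np.float64(0.13607678353579164), np.float64(1.5900000000000005))
scene 78 (np.float64(1.1732164576941644), np.float64(1.6400000000000006))
```

All three walls measure within about 0.07 rad of upright, and the arm is clear, so I'm handing in.

```bash
python3 -c "
from cell import robot
print(robot.job_done())"
```

```text
the job is handed in; nothing more can be done
None
```

I folded up the right and left end walls, then the front wall, and handed the job in at about 13 s; in the camera images all three stand within about 0.07 rad of upright, and the arm was clear and the bystanders were left alone (the hand-in gave no verdict).

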